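# Weigh a tub of fixings and scan its code

## Robot

A 7-joint arm with a two-finger parallel gripper is mounted at the origin on a cart in front of the work surface, level with it; the furniture and walls round the work are solid. World frame = base frame: x ahead of the robot, y to its left, z up, the work surface at z = 0. Lengths are in m, angles in rad, forces in N, time in s.
With the tool pointing down it reaches from about 0.4 to 0.875 m from the base axis. Payload 19.3 kg.
Tool frame: the origin (TCP) lies at the very end of the fingers, on their centre line; the grasp point (between the pads) lies 19 mm behind it; z points along the fingers, y is the line along which they close (so a half turn about z gives the same grasp; the last joint's range is limited). The gripper opens to 85 mm and grips with 20 to 120 N. Pads are 22 mm wide; open, the fingers measure 114 mm over their backs; the gripper's body (76 mm by 85 mm) begins 54 mm behind the grasp point. The pads swing forward as they close: fully open they stand 13 mm farther back than shut.
Start: joints at [1.205, 0.521, -0.036, 1.599, 0.021, 1.021, -0.113], TCP at [0.182, -0.598, 0.231] pointing down, gripper open.
Joint ranges: [-2.91, 2.91], [-0.3, 2.13], [-1.5, 1.42], [0.17, 2.43], [-1.26, 4.41], [0.16, 1.93], [-2.52, 2.52]. Speed limits (rad/s): [1.89, 1.89, 2.39, 2.39, 3.01, 3.01, 3.01].

## Interface

Orientations are given as [roll, pitch, yaw] about the fixed x, y, z axes, in that order (R = Rz(yaw) Ry(pitch) Rx(roll)).
In Python, from workcell import bot gives the robot as it stands.
- The arm moves only by the tool servo_tool, never from a script. Its argument "plan" is a list of rows, each a list of 7 numbers: the finger opening in cm, from 0 to 8.54, then the shift along the tool's x, y, z in cm, then the turn, a rotation vector about the tool's x, y, z in degrees. In form: [[fingers, x, y, z, wx, wy, wz], ...]. A call has 1 to 10 rows; each row is the pose to reach, as a shift and turn from the pose commanded when the call began, along the tool's axes at that moment; what a row does not reach only later rows make up. A row lasts 1/10 s, in which the tool goes at most 50 mm and 8.59 degrees, less where a joint would pass 70% of its speed; a pose out of reach is approached as far as the arm can. A call with a gripper value outside its range is refused whole. The fingers move at their own pace and stop on an object; "force" is the grip in N (left out, the last holds). Time passes only in rows, so rows that repeat a pose let the fingers close. It gives the time, the measured TCP pose, the force, the opening and the grip force at its end, in the units of the state.
- bot.observe(): the state, without advancing time (a new reading comes with each control period).
- bot.grab_frame(name): name is "scene" or "top" or "wrist"; returns a dict with "frame" (480x640x3 uint8, blue, green, red), "mtx" (3x3 intrinsics, pixels), "R" (3x3) and "t" (3): a world point X has camera coordinates R X + t; the wrist camera has in their place "T_tool_cam" (4x4, takes a point from camera to tool coordinates, whose origin is the TCP and whose axes are the flange's). Camera axes: x right, y down, z forward; pixel columns grow to the right and rows downward; lengths in m; the calibration is good to about 2 mm. A picture is of the moment at which its call begins: read the wrist's pose just before it. There is no depth.
- bot.job_done(): hands the job in; it is judged then, once.
The state is a dict: "clock": time; "qpos": joint angles; "qd": joint speeds; "joint_efforts": joint torques, N m; "position": TCP position; "tool_rot": TCP orientation; "force": force on the tool from outside, world axes, zero at the start; "moment": the same for the moment, N m; "grip_width": finger opening in m; "finger_force": force on a finger pad.
Only numpy, scipy, OpenCV 4.12 (cv2) and the standard library are available. Lean on these libraries where they do the work, as an engineer would, in place of code of your own. Each camera call takes 0.05 s, during which the arm holds its last target. There are 200 camera calls.

## Task

Book in the small lidded tub: keeping it upright, set it gently on the middle of the counting scale's steel pan and let go of it. Then draw the cordless scanner up out of its charging cradle and finish while still holding it in the air, its nose aimed at the square code on the tub's lid from about 10 cm away and at a slant of about 45 degrees, because from straight above the lid glares back. Leave the large tub, the glue bottle and the travel mug where they stand.

Things in the scene. Friction and masses are not known exactly. Their poses are not given: they have to be found in the camera images.
- tub_mid (a point): centre (half-way up) of the small white lidded tub, the smaller of the two tubs: 66 mm tall, body 60 mm across, its lid (the top 12 mm) 64 mm across; 0.2 to 0.45 kg. It stands upright on the bench; z is its axis, up. It is rigid and its lid is fixed
- code (a point): centre of the square black code on a 34 mm white label in the middle of the small tub's lid, on top of it (33 mm above tub_mid); z points up out of the lid
- pan (a point): centre of the top of the counting scale's flat steel pan: 158 mm along x by 190 mm along y, 60 mm above the bench. The white housing is fixed to the bench, with keypad and display beyond the pan's -x edge, no higher than the pan; it reaches from the pan's centre 155 mm to -x, 85 mm to +x, 100 mm to either side
- well (a point): centre of the floor of the charging cradle's well, 50 mm above the bench; the cradle is fixed. z is up: the scanner comes out along z; x points away from the scanner's handle. The well, open at the top, is 53 mm along x by 69 mm along y inside, walls 4 mm thick and 47 mm high, but 27 mm on the handle's side (-x). Foot 112 mm across
- scanner_nose (a point): centre of the flat nose (46 x 62 mm) of the loose pistol-shaped scanner, 0.15 to 0.26 kg. Own z points back from the nose through the head (92 mm long): it looks along -z. Its handle sticks out to -x. It starts nose down on the floor of the well, its axes then parallel to those of well, handle level (rising 11 degrees outwards). Head 62 mm wide along y, 46 mm along x, centred here
- scanner_handle (a point): the place to grip the scanner: middle of its handle, at x = -72, z = +74 mm in the scanner's frame (axes as scanner_nose). The handle is a straight bar with flat sides 30 mm apart along y, 34 mm deep along z, from the head (x = -20 mm) to x = -120 mm
- tub_large: large white lidded tub, 87 mm across and 88 mm tall, origin at the middle of its underside; to be left alone
- glue_bottle: small white adhesive bottle, 25 mm across and 80 mm tall, origin at the middle of its underside; to be left alone
- travel_mug: travel mug, 74 mm across, 98 mm with its handle, 164 mm tall, origin at the middle of its underside; to be left alone
- scanner: the scanner; origin and axes as scanner_nose
- tub_small: the small tub; origin at the middle of its underside
- scale: the counting scale; origin on the bench under the middle of the pan, axes as pan
- cradle: the charging cradle; origin on the bench under the middle of the well, axes parallel to those of well
Mind the look-alikes: they are no part of the job. What is shaped like the cradle but purple or yellow is not meant.

How it is judged:
By the outcome, as a careful person would: the job done as asked, in the order asked, and still so for the second after the job is handed in, while the arm keeps its last pose, push and grip.
It also fails if it takes over 54 s, if anything falls off the work surface, if the arm or the gripper's body presses on something with over 40 N, if the wrist force passes 120 N, or if a joint passes its speed limit or range.

## Working session

There is one attempt and no reset: what is moved stays moved. The work goes in short steps, Python scripts to look and compute and a tool call to move; the robot and the scene stay as the last step left them, time stands still between calls to the robot, and variables do not carry over. Pictures are saved under pics/ and viewed, at most 10 in all, crops included, and the job is handed in when it is done.

Besides the shell and the picture viewer there is one more tool, called after "Request:" as name(argument=value, ...) on one line, values as JSON. servo_tool: Moves the arm, as the interface text tells. Its arguments: {"type":"object","properties":{"plan":{"type":"array","items":{"type":"array","items":{"type":"number"}}},"force":{"type":"number"}},"required":["plan"]}

```bash
ls; mkdir -p pics; python3 - <<'E'
from workcell import bot
import cv2,numpy as np,pickle
s=bot.observe(); print(s['clock'],s['position'],s['tool_rot'],s['grip_width'])
for n in ("scene","top"):
    f=bot.grab_frame(n); cv2.imwrite(f'pics/{n}0.png',f['frame']); pickle.dump(f,open(f'{n}0.pkl','wb'))
    print(n,f['mtx'].tolist(),np.round(f['R'],3).tolist(),f['t'])
E
```

```text
pics
0.0 [ 0.1820689  -0.59756992  0.23074652] [-3.14051125e+00  6.29081184e-05  2.95778388e-01] 0.08559029825577857
scene [[505.72232925285886, 0.0, 316.92140684961004], [0.0, 505.72232925285886, 234.71917175291435], [0.0, 0.0, 1.0]] [[-0.838, -0.545, -0.001], [-0.343, 0.529, -0.776], [0.424, -0.651, -0.63]] [0.38477025 0.31571104 1.24985083]
top [[570.9058268828461, 0.0, 322.3067624994525], [0.0, 570.9058268828461, 235.39698183501037], [0.0, 0.0, 1.0]] [[0.016, -1.0, -0.016], [-0.981, -0.012, -0.192], [0.191, 0.019, -0.981]] [-0.09146257  0.52063983  1.50382481]
```

View pics/scene0.png

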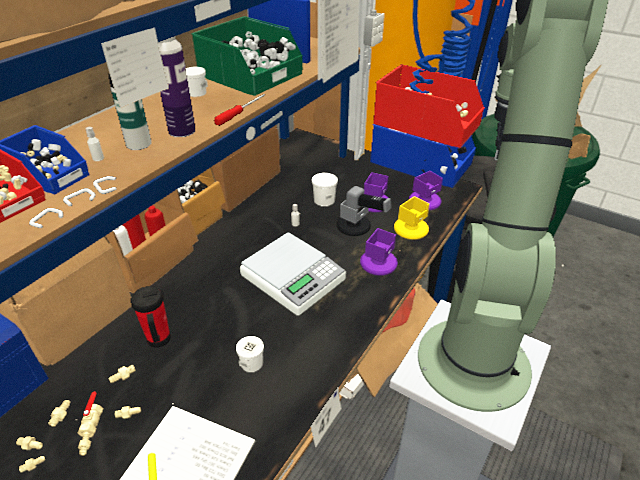

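View pics/top0.png

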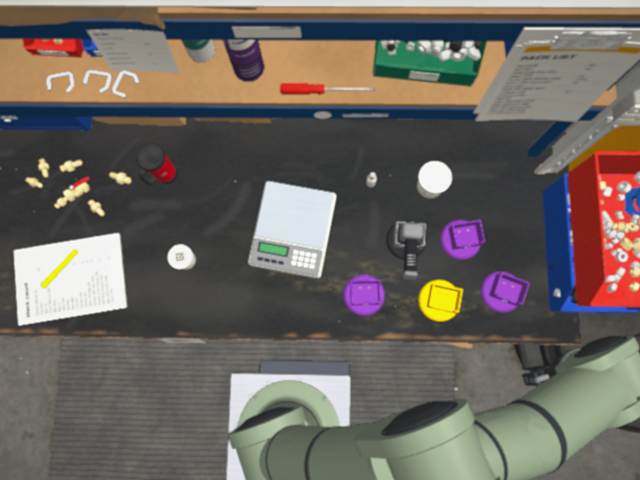

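The top view shows the small tub's label at (180,257), the scale pan around (295,215), and the scanner head at (409,232) with its handle running down to (411,275). In the scene view the same things are at (249,347), (290,262) and (355,207).

```bash
cat > h.py <<'E'
import cv2,numpy as np,pickle
from scipy.spatial.transform import Rotation as Ro
def ray(f,p):
    d=np.linalg.inv(f['mtx'])@np.array([p[0],p[1],1.]); R=np.asarray(f['R'])
    return -R.T@f['t'], R.T@d
def onz(f,p,z):
    c,d=ray(f,p); return c+d*(z-c[2])/d[2]
def tri(rs):
    A=0;b=0
    for c,d in rs:
        d=d/np.linalg.norm(d);P=np.eye(3)-np.outer(d,d);A=A+P;b=b+P@c
    return np.linalg.solve(A,b)
def proj(f,X):
    q=f['mtx']@(np.asarray(f['R'])@X+f['t']); return q[:2]/q[2]
def blobs(m,roi,amin=20):
    x0,y0,x1,y1=roi; k=np.zeros_like(m);k[y0:y1,x0:x1]=m[y0:y1,x0:x1]
    c,_=cv2.findContours(k,cv2.RETR_EXTERNAL,cv2.CHAIN_APPROX_NONE)
    return sorted([i for i in c if cv2.contourArea(i)>amin],key=cv2.contourArea,reverse=True)
def load(n): return pickle.load(open(n+'.pkl','rb'))
E
python3 - <<'E'
from h import *
T,S=load('top0'),load('scene0')
for n,f,roi in(('top',T,(160,240,202,275)),('scene',S,(230,330,270,375))):
    m=(f['frame'].min(2)>130).astype(np.uint8)*255
    c=blobs(m,roi)[0]; e=cv2.minEnclosingCircle(c); print(n,'tub',e,cv2.boundingRect(c),onz(f,e[0],.06))
# pan in top: bluish light
hsv=cv2.cvtColor(T['frame'],cv2.COLOR_BGR2HSV)
print(T['frame'][215,295],T['frame'][262,250:330:8].tolist(),T['frame'][235,400:420:5].tolist(),T['frame'][262,411])
m=(T['frame'].min(2)>120).astype(np.uint8)*255
c=blobs(m,(235,170,345,290))[0]; r=cv2.minAreaRect(c); print('scale',r); 
W=[onz(T,p,.058) for p in cv2.boxPoints(r)]; print(np.round(W,4))
out=[cv2.resize(T['frame'][165:295,235:345],None,fx=4,fy=4,interpolation=2),cv2.resize(T['frame'][200:290,375:495],None,fx=5,fy=5,interpolation=2)[:, :500]]
out2=cv2.resize(S['frame'][180:245,325:400],None,fx=5,fy=5,interpolation=2)
h=520;o=np.zeros((520,800,3),np.uint8)
o[:,:440]=out[0];o[:300,440:800]=cv2.resize(T['frame'][205:280,375:465],(360,300));o[300:520,440:694]=cv2.resize(S['frame'][180:245,325:400],(254,220))
cv2.imwrite('pics/c1.png',o)
E
```

```text
top tub ((181.0238037109375, 257.3666687011719), 14.222212791442871) (167, 244, 29, 26) [0.4548615  0.29521518 0.06      ]
scene tub ((250.5, 353.5), 18.06941032409668) (236, 336, 28, 36) [0.44420878 0.31117538 0.06      ]
[236 229 221] [[166, 170, 169], [172, 171, 170], [159, 157, 157], [90, 88, 88], [86, 84, 84], [183, 185, 183], [238, 242, 241], [220, 224, 224], [236, 242, 241], [232, 240, 239]] [[76, 75, 76], [145, 143, 143], [159, 157, 158], [166, 166, 165]] [115 114 113]
scale ((292.09075927734375, 228.6143341064453), (74.64692687988281, 87.50507354736328), 10.954063415527344)
[[ 0.4382  0.1163  0.058 ]
 [ 0.6783  0.08    0.058 ]
 [ 0.64   -0.123   0.058 ]
 [ 0.4026 -0.0812  0.058 ]]
```

View pics/c1.png

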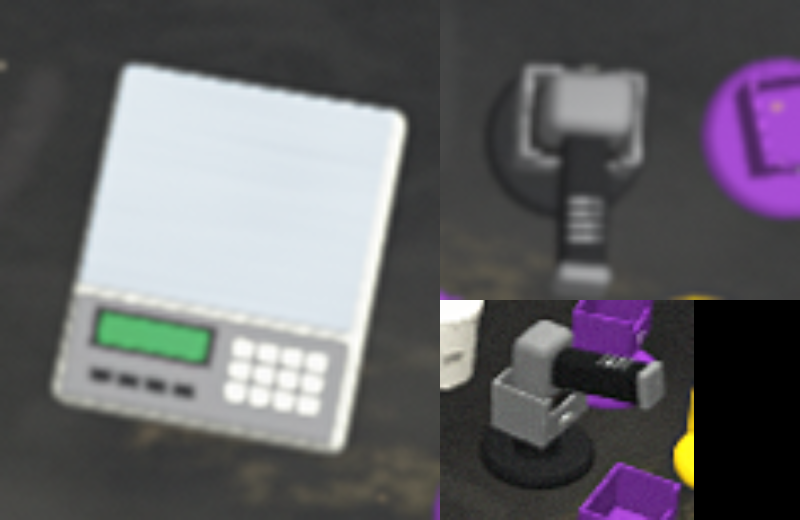

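```bash
python3 - <<'E'
from h import *
T,S=load('top0'),load('scene0')
print('cam',ray(T,(0,0))[0],ray(S,(0,0))[0])
I=T['frame'].astype(int)
m=((I[...,0]-I[...,2]>7)&(I.min(2)>180)).astype(np.uint8)*255
m=cv2.morphologyEx(m,cv2.MORPH_OPEN,np.ones((5,5)))
c=blobs(m,(235,170,345,290))[0]
W=np.array([onz(T,p[0],.06)[:2] for p in c],np.float32)
r=cv2.minAreaRect(W); print('pan',r,np.round(cv2.boxPoints(r),4))
# tub lid: bright circle at lid top, code centre
for n,f,roi in(('top',T,(167,244,196,272)),('scene',S,(236,335,266,356))):
    x0,y0,x1,y1=roi; g=f['frame'][y0:y1,x0:x1].max(2); print(n);print(g[::1,::1] if n=='top' else g[:, ::1])
E
python3 - <<'E'
from h import *
T=load('top0')
for nm,p,z in(('wTL',(525,68),.097),('wTR',(643,72),.097),('wBL',(522,165),.097),('wBR',(635,168),.097),('headT',(597,103),.135),('cap',(583,270),.16),('grip',(583,218),.145)):
    q=((p[0]-440)/4+375,p[1]/4+205); print(nm,q,np.round(onz(T,q,z),4))
E
```

```text
cam [ 0.22456576 -0.11385612  1.5740163 ] [-0.09864291  0.85583521  1.03327847]
pan ((0.5789621472358704, -0.005906514823436737), (0.18701530992984772, 0.15508699417114258), 80.08985137939453) [[ 0.4865 -0.0847]
 [ 0.6393 -0.1114]
 [ 0.6714  0.0729]
 [ 0.5187  0.0996]]
top
[[ 60  60  59  59  58  56  63  79  98 114 136 163 182 188 188 176 149 114
   92  73  62  60  60  62  62  64  62  64  63]
 [ 59  60  57  56  57  67 101 151 191 206 223 236 245 247 247 241 225 196
  168 128  89  65  60  61  62  63  63  63  62]
 [ 58  58  57  56  69 107 168 231 249 249 247 247 247 247 247 246 243 243
  235 202 152 105  72  59  61  62  64  63  63]
 [ 58  56  57  75 116 175 230 249 250 248 246 246 246 246 246 245 246 246
  247 240 225 180 124  77  62  63  64  65  66]
 [ 57  57  69 117 183 235 248 248 246 246 246 245 245 245 245 245 245 245
  246 246 245 237 196 127  76  62  64  65  65]
 [ 57  64 103 172 235 249 248 246 245 245 245 245 245 245 245 245 245 245
  245 245 246 246 238 187 111  67  63  65  66]
 [ 59  88 153 227 248 248 246 245 245 245 245 245 245 245 245 244 243 243
  244 245 245 246 247 230 
[... 4820 characters left out ...]
[ 60 180 255 255 255 255 254 254 254 254 254 254 254 255 254 253 251 253
  254 255 255 255 255 255 185 181 130  55  49  51]
 [ 40 102 208 255 255 255 255 255 254 254 254 255 255 255 255 253 253 255
  255 255 255 255 245 206 175 194 146  58  46  55]
 [ 43  49 185 241 252 255 255 255 255 255 255 255 255 255 255 255 255 255
  255 255 252 210 199 186 181 201 142  58  48  57]]
wTL (396.25, 222.0) [ 0.5511 -0.28    0.097 ]
wTR (425.75, 223.0) [ 0.5493 -0.3577  0.097 ]
wBL (395.5, 246.25) [ 0.486  -0.2774  0.097 ]
wBR (423.75, 247.0) [ 0.4849 -0.3512  0.097 ]
headT (414.25, 230.75) [ 0.5203 -0.3216  0.135 ]
cap (410.75, 272.5) [ 0.4091 -0.3077  0.16  ]
grip (410.75, 259.5) [ 0.444  -0.3102  0.145 ]
```

```bash
cat >> h.py <<'E'
def rel(targets,s=None):
    """world targets (xyz, rpy) -> rows of shift cm and turn deg from present pose"""
    from workcell import bot
    s=s or bot.observe(); R=Ro.from_euler('xyz',s['tool_rot'])
    for p,r in targets:
        d=R.inv().apply(np.array(p)-s['position'])*100; w=(R.inv()*Ro.from_euler('xyz',r)).as_rotvec(degrees=True)
        print(np.round(d,2).tolist(),np.round(w,1).tolist())
E
python3 - <<'E'
from h import *
from workcell import bot
T,S=load('top0'),load('scene0')
a,b=(179.3,256.3),(249.5,346)
X=tri([ray(T,a),ray(S,b)]); print(X,onz(T,a,.066),onz(S,b,.066))
y=[3.1416,0,.296]
rel([((.48,-.3,.28),y),((.45,.30,.24),y),((.45,.30,.24),[3.1416,0,.6])])
E
```

```text
[0.45683029 0.29848054 0.06583503] [0.45678139 0.29842254 0.066     ] [0.4567618  0.29858296 0.066     ]
[37.17, -19.78, -4.9] [-0.1, 0.0, -0.0]
[51.8, -78.05, -0.85] [-0.1, 0.0, -0.0]
[51.8, -78.05, -0.85] [-0.1, -0.0, -17.4]
```

Request:
servo_tool(plan=[[8.5, 4, -2, -1, 0, 0, 0], [8.5, 8, -4, -2, 0, 0, 0], [8.5, 12, -6.4, -3, 0, 0, 0], [8.5, 16, -8.5, -4, 0, 0, 0], [8.5, 20, -10.6, -4.9, 0, 0, 0], [8.5, 24, -12.8, -4.9, 0, 0, 0], [8.5, 28, -15, -4.9, 0, 0, 0], [8.5, 32, -17, -4.9, 0, 0, 0], [8.5, 36, -19.1, -4.9, 0, 0, 0], [8.5, 37.2, -19.8, -4.9, 0, 0, 0]])

```text
clock: 1.1
position: [0.4834, -0.2958, 0.28]
tool_rot: [-3.14, -0.001, 0.301]
force: [-0.1, -1.3, -1.0]
grip_width: 0.085
finger_force: 0.0
```

Request:
servo_tool(plan=[[8.5, 1, -3.5, 0, 0, 0, 0], [8.5, 2, -8, 0, 0, 0, 0], [8.5, 3, -12.5, 0, 0, 0, 0], [8.5, 4, -17, 0, 0, 0, 0], [8.5, 5, -21.5, 0, 0, 0, 0], [8.5, 6, -26, 0, 0, 0, 0], [8.5, 7, -30.5, 0, 0, 0, 0], [8.5, 8, -35, 0, 0, 0, 0], [8.5, 9, -39.5, 0, 0, 0, 0], [8.5, 10, -44, 0, 0, 0, 0]])

```text
clock: 2.1
position: [0.4472, 0.1513, 0.2803]
tool_rot: [3.141, -0.0, 0.295]
force: [1.3, -0.7, 0.9]
grip_width: 0.0849
finger_force: 0.0
```

```bash
python3 - <<'E'
from h import *
from workcell import bot
s=bot.observe(); print(s['clock'],s['position'],s['tool_rot'],np.round(s['qpos'],2),s['force'])
y=[3.1416,0,.296]
rel([((.4568,.2985,.15),y)])
E
```

```text
2.1 [0.4472494  0.15132582 0.28034812] [ 3.14132256e+00 -7.24243670e-05  2.95136949e-01] [-0.1   0.24 -0.42  1.91  0.12  1.01 -1.85] [ 1.2905769  -0.65550858  0.92362836]
[5.19, -13.81, 13.03] [0.0, -0.0, -0.0]
```

Request:
servo_tool(plan=[[8.5, 1, -3, 1, 0, 0, -8], [8.5, 2, -6, 3, 0, 0, -16], [8.5, 3, -9, 5, 0, 0, -24], [8.5, 4, -12, 7, 0, 0, -32], [8.5, 5.2, -13.8, 9, 0, 0, -40], [8.5, 5.2, -13.8, 11, 0, 0, -40], [8.5, 5.2, -13.8, 13, 0, 0, -40], [8.5, 5.2, -13.8, 13, 0, 0, -40], [8.5, 5.2, -13.8, 13, 0, 0, -40]])

```text
clock: 3.0
position: [0.4573, 0.297, 0.1506]
tool_rot: [-3.141, 0.0, 0.994]
force: [0.1, 0.1, 0.3]
grip_width: 0.0851
finger_force: 0.0
```

```bash
python3 - <<'E'
from h import *
from workcell import bot
s=bot.observe(); f=bot.grab_frame('wrist'); print(s['clock'],s['position'],s['tool_rot'],np.round(s['qpos'],2),s['force'])
Tc=np.asarray(f['T_tool_cam']); print(np.round(Tc,3))
R=Ro.from_euler('xyz',s['tool_rot']).as_matrix(); Rw=(R@Tc[:3,:3]).T; f['R']=Rw; f['t']=-Rw@(R@Tc[:3,3]+s['position'])
pickle.dump(f,open('w1.pkl','wb')); cv2.imwrite('pics/w1.png',f['frame']); print(proj(f,np.array([.4568,.2985,.066])))
rel([((.4568,.2985,.042),s['tool_rot'])])
E
```

```text
3.0 [0.45733392 0.29695411 0.15059706] [-3.14142655e+00  4.51246089e-04  9.93601876e-01] [-0.29  0.55 -0.53  1.87  0.37  0.83 -1.6 ] [0.12047108 0.05299049 0.32814589]
[[ 0.001 -0.957 -0.29   0.075]
 [ 1.     0.     0.001  0.001]
 [-0.001 -0.29   0.957 -0.143]
 [ 0.     0.     0.     1.   ]]
[313.85078226 247.71170109]
[0.06, -0.14, 10.92] [0.0, -0.1, -0.0]
```

View pics/w1.png

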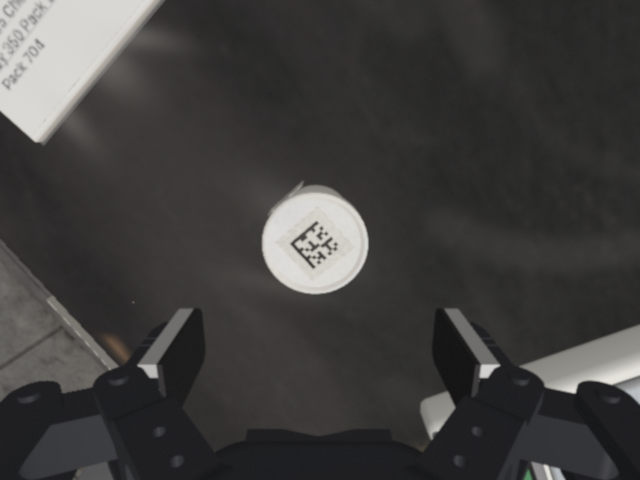

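The label sits at pixel (315,244), within 4 px of the prediction, so the fingers straddle the tub. I'll descend and grip it.

Request:
servo_tool(plan=[[8.5, 0, -0.1, 3, 0, 0, 0], [8.5, 0, -0.1, 6, 0, 0, 0], [8.5, 0, -0.1, 9, 0, 0, 0], [8.5, 0, -0.1, 11, 0, 0, 0], [8.5, 0, -0.1, 12.5, 0, 0, 0], [8.5, 0, -0.1, 12.5, 0, 0, 0]])

```text
clock: 3.65
position: [0.4562, 0.2975, 0.0247]
tool_rot: [-3.141, 0.001, 0.994]
force: [0.3, 0.3, 1.7]
grip_width: 0.0854
finger_force: 0.0
```

Request:
servo_tool(plan=[[7, 0, 0, 0, 0, 0, 0], [6.4, 0, 0, 0, 0, 0, 0], [5.8, 0, 0, 0, 0, 0, 0], [5, 0, 0, 0, 0, 0, 0], [5, 0, 0, 0, 0, 0, 0], [5, 0, 0, 0, 0, 0, 0]], force=40)

```text
clock: 4.25
position: [0.457, 0.2982, 0.0268]
tool_rot: [3.141, -0.002, 0.994]
force: [-1.8, -1.5, 10.7]
grip_width: 0.0636
finger_force: 41.2
```

Request:
servo_tool(plan=[[5, 0, 0, -1, 0, 0, 0], [5, 0, 0, -4, 0, 0, 0], [5, 0, 0, -8, 0, 0, 0], [5, 0, 0, -12, 0, 0, 0], [5, 0, 0, -12, 0, 0, 0]])

```text
clock: 4.75
position: [0.4583, 0.2991, 0.1509]
tool_rot: [3.138, -0.007, 0.994]
force: [0.3, 1.1, -2.9]
grip_width: 0.0632
finger_force: 45.4
```

```bash
python3 - <<'E'
from h import *
from workcell import bot
s=bot.observe(); print(s['position'],s['tool_rot'],s['force'],s['grip_width'],s['qpos'])
r=s['tool_rot']
rel([((.578,-.007,.147),[3.1416,0,.994]),((.578,-.007,.147),[3.1416,0,.5])])
E
```

```text
[0.45827879 0.29912579 0.15093667] [ 3.13841526 -0.00699522  0.99352833] [ 0.34062317  1.12980873 -2.88248866] 0.06322353820227172 [-0.29388838  0.54563678 -0.53930892  1.86756547  0.37457604  0.82184411
 -1.60349796]
[-19.12, 26.74, 0.34] [0.2, -0.4, -0.0]
[-19.12, 26.74, 0.34] [0.1, -0.4, 28.3]
```

Request:
servo_tool(plan=[[5, -1, 1.4, 0, 0, 0, 0], [5, -3, 4.2, 0, 0, 0, 0], [5, -5.5, 7.7, 0, 0, 0, 0], [5, -8, 11.2, 0, 0, 0, 0], [5, -10.5, 14.7, 0, 0, 0, 0], [5, -13, 18.2, 0, 0, 0, 0], [5, -15.5, 21.7, 0, 0, 0, 0], [5, -17.5, 24.5, 0, 0, 0, 0], [5, -18.7, 26.2, 0, 0, 0, 0], [5, -19.1, 26.7, 0, 0, 0, 0]])

```text
clock: 5.75
position: [0.5763, -0.0109, 0.1453]
tool_rot: [3.141, 0.001, 0.99]
force: [-0.8, 0.8, -3.6]
grip_width: 0.0635
finger_force: 45.3
```

Request:
servo_tool(plan=[[5, 0, 0, 1, 0, 0, 0], [5, 0, 0, 2.5, 0, 0, 0], [5, 0, 0, 4, 0, 0, 0], [5, 0, 0, 5, 0, 0, 0], [5, 0, 0, 5, 0, 0, 0], [5, 0, 0, 5, 0, 0, 0]])

```text
clock: 6.35
position: [0.5759, -0.0075, 0.0951]
tool_rot: [-3.141, 0.0, 0.995]
force: [-0.1, 0.2, -3.1]
grip_width: 0.0631
finger_force: 45.3
```

```bash
python3 - <<'E'
from h import *
from workcell import bot
s=bot.observe(); print(s['clock'],s['position'],s['tool_rot'],s['force'],s['grip_width'])
rel([((.578,-.007,.087),[3.1416,0,.994])])
for n in('top','scene'):
    f=bot.grab_frame(n);pickle.dump(f,open(n+'1.pkl','wb'))
A=load('top1')['frame'][150:300,230:360];B=load('scene1')['frame'][200:330,220:370]
cv2.imwrite('pics/p1.png',np.hstack([cv2.resize(A,(390,450)),cv2.resize(B,(400,450))]))
E
```

```text
6.35 [ 0.57593754 -0.0075035   0.09511232] [-3.14112075e+00  8.01773102e-05  9.94519475e-01] [-0.13946531  0.17178255 -3.06361572] 0.06308248024842028
[0.15, 0.15, 0.81] [-0.0, 0.0, 0.0]
```

View pics/p1.png

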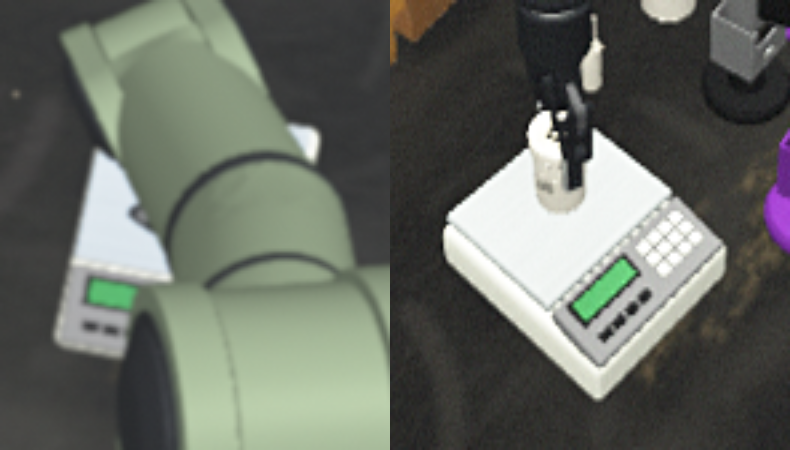

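The tub is held upright over the middle of the pan. I'll lower it slowly.

Request:
servo_tool(plan=[[5, 0.1, 0.1, 0.2, 0, 0, 0], [5, 0.1, 0.1, 0.4, 0, 0, 0], [5, 0.1, 0.1, 0.55, 0, 0, 0], [5, 0.1, 0.1, 0.65, 0, 0, 0], [5, 0.1, 0.1, 0.7, 0, 0, 0], [5, 0.1, 0.1, 0.7, 0, 0, 0]])

```text
clock: 7.05
position: [0.5774, -0.0077, 0.0882]
tool_rot: [-3.142, 0.0, 0.994]
force: [0.3, -0.4, -2.5]
grip_width: 0.0632
finger_force: 45.3
```

Request:
servo_tool(plan=[[5, 0, 0, 0.05, 0, 0, 0], [5, 0, 0, 0.1, 0, 0, 0], [5, 0, 0, 0.15, 0, 0, 0], [5, 0, 0, 0.2, 0, 0, 0], [5, 0, 0, 0.2, 0, 0, 0]])

```text
clock: 7.55
position: [0.5774, -0.0078, 0.0869]
tool_rot: [3.141, 0.0, 0.994]
force: [-4.8, -0.9, 10.1]
grip_width: 0.0629
finger_force: 46.1
```

Contact. Now I'll release it gently and rise.

Request:
servo_tool(plan=[[6.4, 0, 0, -0.1, 0, 0, 0], [6.8, 0, 0, -0.1, 0, 0, 0], [7.4, 0, 0, -0.1, 0, 0, 0], [8.5, 0, 0, -0.1, 0, 0, 0], [8.5, 0, 0, -0.1, 0, 0, 0], [8.5, 0, 0, -0.1, 0, 0, 0]])

```text
clock: 8.15
position: [0.5774, -0.0077, 0.0873]
tool_rot: [-3.142, -0.0, 0.994]
force: [0.2, -0.4, 0.4]
grip_width: 0.0853
finger_force: 0.0
```

Request:
servo_tool(plan=[[8.5, 0, 0, -1, 0, 0, 0], [8.5, 0, 0, -3, 0, 0, 0], [8.5, 0, 0, -6, 0, 0, 0], [8.5, 0, 0, -10, 0, 0, 0], [8.5, 0, 0, -14, 0, 0, 0], [8.5, 0, 0, -18, 0, 0, 0], [8.5, 0, 0, -20, 0, 0, 0]])

```text
clock: 8.85
position: [0.578, -0.0074, 0.2916]
tool_rot: [3.138, -0.002, 0.994]
force: [-0.0, 0.5, 0.1]
grip_width: 0.085
finger_force: 0.0
```

```bash
cat >> h.py <<'E'
def wrist(name):
    from workcell import bot
    s=bot.observe(); f=bot.grab_frame('wrist'); Tc=np.asarray(f['T_tool_cam'])
    R=Ro.from_euler('xyz',s['tool_rot']).as_matrix(); f['R']=(R@Tc[:3,:3]).T; f['t']=-f['R']@(R@Tc[:3,3]+s['position'])
    pickle.dump(f,open(name+'.pkl','wb')); cv2.imwrite(f'pics/{name}.png',f['frame']); return s,f
E
python3 - <<'E'
from h import *
from workcell import bot
s,f=wrist('w2'); print(s['clock'],s['position'],s['tool_rot'],s['grip_width'],s['qpos'])
rel([((.43,-.31,.30),[3.1416,0,0]),((.38,-.31,.30),[3.1416,0,0])])
print(proj(f,np.array([.578,-.008,.126])))
E
```

```text
8.85 [ 0.57801897 -0.00736043  0.29156033] [ 3.13825161e+00 -2.32058353e-03  9.94099226e-01] 0.08496028271507572 [ 0.31753696  0.43266092 -0.5690421   1.63638426  0.25180232  1.14228937
 -0.89081748]
[-33.48, 4.05, -0.75] [0.2, -0.3, 56.9]
[-36.21, -0.14, -0.79] [0.2, -0.3, 56.9]
[316.13478439 219.20433274]
```

View pics/w2.png

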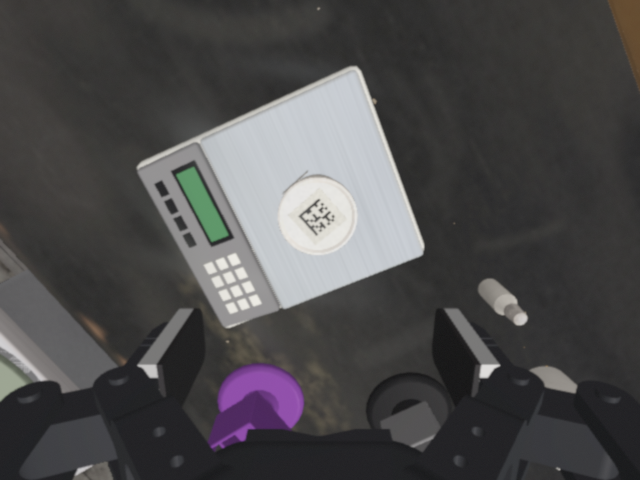

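The tub stands free and upright near the pan's middle, with its lid at (318,215) and the code at (318,216). Next is the scanner.

Request:
servo_tool(plan=[[8.5, -1.5, 0, 0, 0, 0, 4], [8.5, -5, 0, 0, 0, 0, 10], [8.5, -9, 0.3, 0, 0, 0, 17], [8.5, -13, 0.6, 0, 0, 0, 24], [8.5, -17, 0.9, 0, 0, 0, 31], [8.5, -21, 1.2, 0, 0, 0, 38], [8.5, -25, 1.5, 0, 0, 0, 45], [8.5, -29, 1.8, 0, 0, 0, 52], [8.5, -33, 2, 0, 0, 0, 56.5], [8.5, -35, 2, 0, 0, 0, 56.9]])

```text
clock: 9.9
position: [0.4012, -0.3146, 0.2878]
tool_rot: [3.141, 0.0, -0.005]
force: [0.1, 0.3, -0.5]
grip_width: 0.0849
finger_force: 0.0
```

```bash
python3 - <<'E'
from h import *
f=load('w2')
W=np.array([onz(f,p,.06) for p in((200,140),(358,72),(422,250),(282,306))]); print(np.round(W,4),W.mean(0)); print('code',onz(f,(318,216),.126))
s,f=wrist('w3'); print(s['clock'],s['position'],s['tool_rot'],s['qpos'])
for p in((.519,-.3155,.142),(.447,-.31,.14)): print(proj(f,np.array(p)))
E
```

```text
[[ 0.5204  0.1002  0.06  ]
 [ 0.6731  0.0703  0.06  ]
 [ 0.641  -0.106   0.06  ]
 [ 0.4882 -0.0802  0.06  ]] [ 0.58066776 -0.00392294  0.06      ]
code [ 0.58070716 -0.00659782  0.126     ]
9.9 [ 0.40120374 -0.31457299  0.28776522] [ 3.14081691e+00  1.39734648e-04 -5.28797749e-03] [ 0.75462576  0.28529462 -0.25731683  1.81933735  0.08366371  1.04714243
 -1.11069262]
[318.45262614  55.56959684]
[311.35655114 163.84957502]
```

View pics/w3.png

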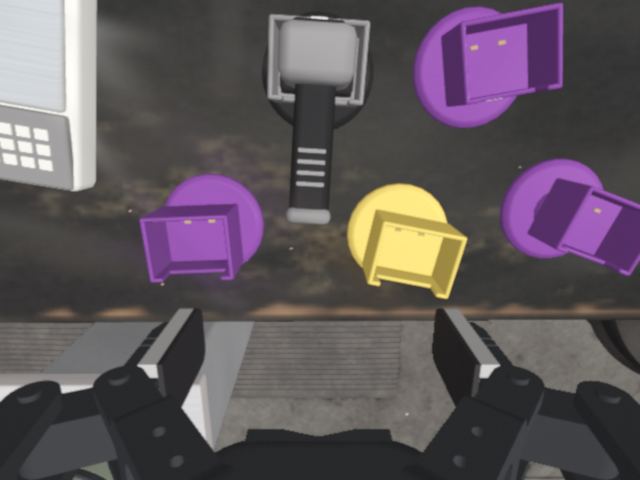

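The handle runs from the head at (315,90) to the cap at (309,216), about 40 px wide.

```bash
python3 - <<'E'
from h import *
f=load('w3')
a=onz(f,(314.7,90),.132);b=onz(f,(309.5,205),.149);print(a,b,np.degrees(np.arctan2(a[1]-b[1],a[0]-b[0])))
print('width',onz(f,(290,200),.148),onz(f,(329,200),.148))
print('cap end',onz(f,(309,222),.148),'head top',onz(f,(318,55),.142))
for p in((270,15),(369,17)): print('rim',onz(f,p,.097))
W=np.array([onz(f,p,.142) for p in((279,24),(356,24),(281,82),(352,82))]);print(W)
E
```

```text
[ 0.49805884 -0.31274307  0.132     ] [ 0.41830599 -0.3085163   0.149     ] -3.0337466183353374
width [ 0.42187411 -0.29431299  0.148     ] [ 0.42174159 -0.32275544  0.148     ]
cap end [ 0.40528153 -0.30798079  0.148     ] head top [ 0.51935148 -0.31519738  0.142     ]
rim [ 0.55385041 -0.27904444  0.097     ]
rim [ 0.55216319 -0.35397036  0.097     ]
[[ 0.53812475 -0.28961432  0.142     ]
 [ 0.53789538 -0.34030182  0.142     ]
 [ 0.50257068 -0.28979175  0.142     ]
 [ 0.5023488  -0.33838954  0.142     ]]
```

Request:
servo_tool(plan=[[5.6, 2, -0.3, 1, 0, 0, 2.2], [5.6, 4, -0.5, 3, 0, 0, 2.2], [5.6, 4.8, -0.5, 6, 0, 0, 2.2], [5.6, 4.8, -0.5, 10, 0, 0, 2.2], [5.6, 4.8, -0.5, 12, 0, 0, 2.2], [5.6, 4.8, -0.5, 12, 0, 0, 2.2]])

```text
clock: 10.55
position: [0.4503, -0.3058, 0.1652]
tool_rot: [-3.139, 0.003, -0.037]
force: [0.5, 1.4, 0.7]
grip_width: 0.0564
finger_force: 0.0
```

```bash
python3 - <<'E'
from h import *
s,f=wrist('w4'); print(s['clock'],s['position'],s['tool_rot'],s['grip_width'])
rel([((.449,-.310,.102),[3.1416,0,-.044])])
S=__import__('workcell').bot.grab_frame('scene')
cv2.imwrite('pics/p4.png',np.hstack([cv2.resize(f['frame'],(480,360)),cv2.resize(S['frame'][130:280,270:400],(312,360))]))
E
```

```text
10.55 [ 0.45026166 -0.30576301  0.16524695] [-3.13912573  0.00348988 -0.03677593] 0.05637885301435103
[-0.19, 0.38, 6.51] [-0.1, 0.1, 0.4]
```

View pics/p4.png

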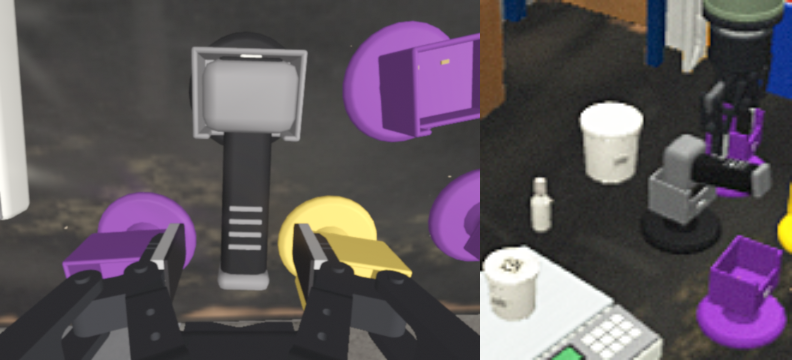

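The handle lies centred between the fingers and the purple and yellow cradles are clear of them. I'll descend and grip.

Request:
servo_tool(plan=[[5.6, -0.2, 0.4, 1, 0, 0, 0.4], [5.6, -0.2, 0.4, 2.5, 0, 0, 0.4], [5.6, -0.2, 0.4, 4, 0, 0, 0.4], [5.6, -0.2, 0.4, 5.5, 0, 0, 0.4], [5.6, -0.2, 0.4, 6.4, 0, 0, 0.4], [5.6, -0.2, 0.4, 6.4, 0, 0, 0.4]])

```text
clock: 11.25
position: [0.4488, -0.3109, 0.1028]
tool_rot: [-3.141, 0.001, -0.045]
force: [0.0, -0.3, 0.3]
grip_width: 0.0559
finger_force: 0.0
```

Request:
servo_tool(plan=[[4.5, 0, 0, 0, 0, 0, 0], [3.6, 0, 0, 0, 0, 0, 0], [3.0, 0, 0, 0, 0, 0, 0], [2, 0, 0, 0, 0, 0, 0], [2, 0, 0, 0, 0, 0, 0], [2, 0, 0, 0, 0, 0, 0]], force=90)

```text
clock: 11.85
position: [0.4493, -0.3111, 0.1041]
tool_rot: [3.141, -0.001, -0.045]
force: [-2.5, 0.8, 8.4]
grip_width: 0.0293
finger_force: 87.9
```

Gripped at 29 mm. I'll lift straight up.

Request:
servo_tool(plan=[[2, 0, 0, -0.5, 0, 0, 0], [2, 0, 0, -1.5, 0, 0, 0], [2, 0, 0, -3, 0, 0, 0], [2, 0, 0, -5, 0, 0, 0], [2, 0, 0, -7.5, 0, 0, 0], [2, 0, 0, -10.5, 0, 0, 0], [2, 0, 0, -13.5, 0, 0, 0], [2, 0, 0, -16, 0, 0, 0], [2, 0, 0, -16, 0, 0, 0], [2, 0, 0, -16, 0, 0, 0]])

```text
clock: 12.85
position: [0.4489, -0.3108, 0.2638]
tool_rot: [3.141, -0.001, -0.045]
force: [0.6, -0.3, -3.2]
grip_width: 0.0289
finger_force: 88.9
```

```bash
python3 - <<'E'
from h import *
from workcell import bot
s,f=wrist('w5'); print(s['clock'],s['position'],s['tool_rot'],s['grip_width'],s['force'],s['moment'],s['qpos'])
S=bot.grab_frame('scene'); pickle.dump(S,open('scene5.pkl','wb'))
cv2.imwrite('pics/p5.png',np.hstack([cv2.resize(f['frame'],(480,360)),cv2.resize(S['frame'][80:250,260:410],(318,360))]))
E
```

```text
12.85 [ 0.44894465 -0.31082632  0.26375721] [ 3.14114528e+00 -5.66899264e-04 -4.46297691e-02] 0.028905079695678584 [ 0.55226406 -0.32175052 -3.20190562] [ 0.03421151  0.15014723 -0.00624004] [ 0.69324297  0.36973752 -0.2588313   1.76282748  0.10882979  1.0222432
 -1.22106969]
```

View pics/p5.png

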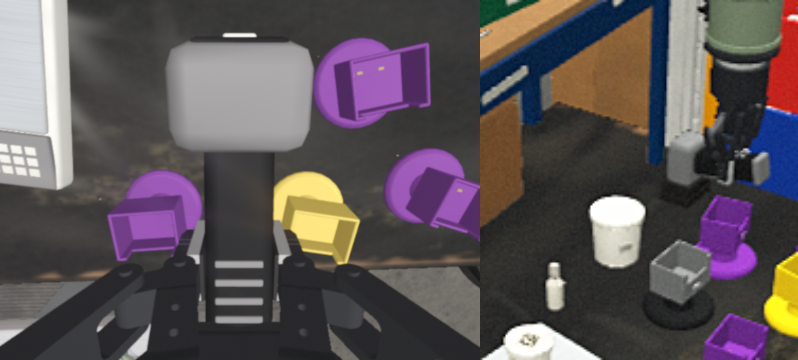

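The scanner hangs level and is clear of the cradle. I'll check its seat in the grip numerically, then work out the aiming move.

```bash
cat > aim.py <<'E'
from h import *
C=np.array([.579,-.007,.126]); N=np.array([.0715,0,.054])
def target(psi,roll=-135,dist=.1):
    R=Ro.from_euler('xyz',[roll,0,psi],degrees=True); d=R.as_matrix()[:,2]
    return C-dist*d-R.apply(N), R.as_euler('xyz')
E
python3 - <<'E'
from aim import *
f=load('w5');Tc=np.asarray(f['T_tool_cam'])
g=f['frame'][:,320].astype(int).max(1); print('col320 rows',[(i,g[i]) for i in range(36,230,6)])
for th in(-6,-3,0,3,6):
    R=Ro.from_euler('y',th,degrees=True); H=np.array([0,0,-.019])
    for x in(.0945,.0485):
        P=H+R.apply(np.array([x,0,-.038])-H); q=f['mtx']@(np.linalg.inv(Tc)@np.r_[P,1])[:3]; print(th,x,np.round(q[:2]/q[2],1),end=' ')
    print()
for psi in(0,15,-15): print(psi,target(psi)); rel([target(psi)])
E
```

```text
col320 rows [(36, np.int64(55)), (42, np.int64(59)), (48, np.int64(236)), (54, np.int64(52)), (60, np.int64(145)), (66, np.int64(159)), (72, np.int64(164)), (78, np.int64(169)), (84, np.int64(171)), (90, np.int64(173)), (96, np.int64(173)), (102, np.int64(172)), (108, np.int64(171)), (114, np.int64(171)), (120, np.int64(170)), (126, np.int64(169)), (132, np.int64(168)), (138, np.int64(168)), (144, np.int64(167)), (150, np.int64(167)), (156, np.int64(166)), (162, np.int64(167)), (168, np.int64(166)), (174, np.int64(166)), (180, np.int64(161)), (186, np.int64(153)), (192, np.int64(143)), (198, np.int64(129)), (204, np.int64(65)), (210, np.int64(64)), (216, np.int64(64)), (222, np.int64(66)), (228, np.int64(66))]
-6 0.0945 [317.9  40.2] -6 0.0485 [317.8 213. ] 
-3 0.0945 [317.9  38.9] -3 0.0485 [317.8 217.8] 
0 0.0945 [317.8  38.7] 0 0.0485 [317.8 223.3] 
3 0.0945 [317.8  39.8] 3 0.0485 [317.8 229.4] 
6 0.0945 [317.8  42.3] 6 0.0485 [317.7 236.1] 
0 (array([ 0.5075    , -0.11589444,  0.23489444]), array([-2.35619449,  0.        ,  0.        ]))
[5.02, -19.71, 2.78] [45.0, -0.9, -2.4]
15 (array([ 0.53812026, -0.13068952,  0.23489444]), array([-2.35619449,  0.        ,  0.26179939]))
[8.14, -18.37, 2.77] [44.6, -6.8, -16.7]
-15 (array([ 0.48175235, -0.09367839,  0.23489444]), array([-2.35619449e+00,  2.22044605e-16, -2.61799388e-01]))
[2.35, -21.82, 2.78] [44.8, 5.0, 11.8]
```

Request:
servo_tool(plan=[[2, 0.5, -1.5, 0.2, 3, 0, 0], [2, 1, -4, 0.5, 8, 0, -0.5], [2, 1.6, -6.5, 0.9, 14, 0, -0.8], [2, 2.2, -9, 1.3, 20, 0, -1.1], [2, 2.8, -11.5, 1.7, 26, 0, -1.5], [2, 3.5, -14, 2, 32, 0, -1.8], [2, 4.2, -16.5, 2.3, 38, 0, -2.1], [2, 4.8, -18.8, 2.6, 43, 0, -2.4], [2, 5, -19.7, 2.8, 45, -0.9, -2.4], [2, 5, -19.7, 2.8, 45, -0.9, -2.4]])

```text
clock: 13.95
position: [0.5075, -0.1159, 0.2339]
tool_rot: [-2.355, 0.001, -0.0]
force: [-0.5, -0.1, -2.5]
grip_width: 0.0289
finger_force: 89.2
```

Request:
servo_tool(plan=[[2, 0, 0, 0, 0, 0, 0], [2, 0, 0, 0, 0, 0, 0]])

```text
clock: 14.15
position: [0.5079, -0.1168, 0.2357]
tool_rot: [-2.359, -0.002, -0.001]
force: [0.8, -0.4, -1.4]
grip_width: 0.0292
finger_force: 89.2
```

```bash
python3 - <<'E'
from aim import *
from workcell import bot
s,f=wrist('w6'); print(s['clock'],s['position'],s['tool_rot'],s['grip_width'],s['force'],s['qpos'])
rel([target(0)]); R=Ro.from_euler('xyz',s['tool_rot']);n=s['position']+R.apply(N);d=R.as_matrix()[:,2];v=C-n
print('nose',n,'dist',np.linalg.norm(v),'off',np.degrees(np.arccos(v@d/np.linalg.norm(v))),'code px',proj(f,C))
S=bot.grab_frame('scene'); pickle.dump(S,open('scene6.pkl','wb'))
print('scene px nose',proj(S,n),'code',proj(S,C))
cv2.imwrite('pics/p6.png',np.hstack([cv2.resize(f['frame'],(400,300)),cv2.resize(S['frame'][130:330,200:400],(400,400))[:300]]) if 0 else np.hstack([cv2.copyMakeBorder(cv2.resize(f['frame'],(400,300)),0,100,0,0,0),cv2.resize(S['frame'][130:330,200:400],(400,400))]))
E
```

```text
14.15 [ 0.50787637 -0.11684153  0.23566459] [-2.35860257e+00 -2.17447932e-03 -1.16074058e-03] 0.029186060144841024 [ 0.80615222 -0.41091378 -1.3978197 ] [ 0.84032578  0.65291464 -0.4990014   1.68785367 -0.44862121  1.22378006
 -0.95501043]
[-0.04, -0.0, 0.12] [0.1, -0.1, 0.0]
nose [ 0.5795036  -0.07883294  0.19754455] dist 0.10138465189829521 off 0.49028735527748424 code px [317.96589149 127.74175458]
scene px nose [296.19780058 206.94285643] code [282.40210751 240.27168302]
```

View pics/p6.png

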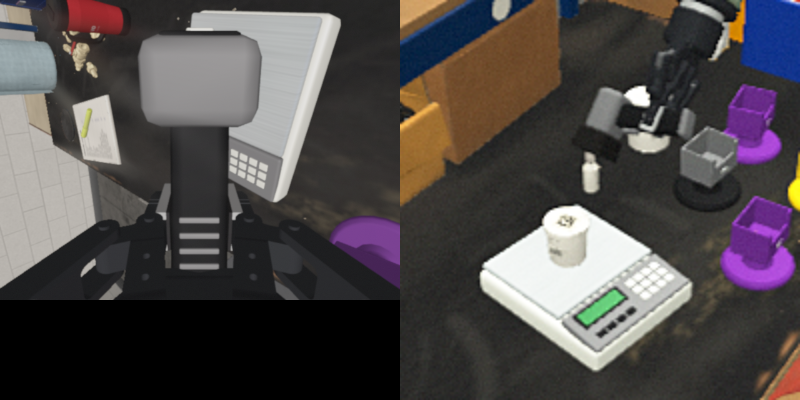

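The scanner is in the air with its nose at scene pixel (298,204), aimed at the code at (283,240). That is about 10 cm away at 45°, and the tub is standing in the middle of the pan.

```bash
python3 -c "
from workcell import bot
print(bot.job_done())"
```

```text
the job is handed in; nothing more can be done
None
```

The job is handed in: the small tub stands upright and released, within about 3 mm of the middle of the scale pan, and the arm holds the scanner in the air about 10 cm from the code at a 45° slant.

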